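# Eject the tall net cup from its cradle

## Robot

A 7-joint arm with a two-finger parallel gripper is mounted at the origin on the work surface. World frame = base frame: x ahead of the robot, y to its left, z up, the work surface at z = 0. Lengths are in mm, angles in rad, forces in N, time in s.
With the tool pointing down it reaches from about 400 to 850 mm from the base axis. Payload 4.5 kg.
Tool frame: the origin (TCP) lies between the finger pads; the fingertips stand 17 mm ahead of it and the grasp point (between the pads) lies 2 mm behind it; z points along the fingers, y is the line along which they close (so a half turn about z gives the same grasp; the last joint's range is limited). The gripper opens to 85 mm and grips with 20 to 120 N. Pads are 22 mm wide; open, the fingers measure 114 mm over their backs; the gripper's body (76 mm by 85 mm) begins 54 mm behind the grasp point. The pads swing forward as they close: fully open they stand 13 mm farther back than shut.
Start: joints at [-1.272, 0.689, -0.195, 1.565, 0.157, 0.902, -0.215], TCP at [163.552, 603.244, 248.317] pointing down, gripper open.
Joint ranges: [-3.01, 3.01], [-0.46, 2.08], [-1.47, 1.51], [0.13, 2.56], [-1, 4.14], [0.04, 2.09], [-2.66, 2.66]. Speed limits (rad/s): [2.57, 2.57, 3.14, 3.14, 3.14, 3.14, 3.14].

## Interface

Orientations are given as [roll, pitch, yaw] about the fixed x, y, z axes, in that order (R = Rz(yaw) Ry(pitch) Rx(roll)).
In Python, from workcell import arm gives the robot as it stands. The module is installed in compiled form; this text tells all that it offers.
- The arm moves only by the tool apply_moves, never from a script. Its argument "plan" is one flat list of numbers, 5 for each row, row after row: the opening, from -1 (shut) to 1 (fully open), then the shift along the tool's x, y, z in a scale on which 1.0 is 1 m, then the turn about the tool's z in parts of the range, where 1.0 means 180 degrees. A call has 1 to 20 rows; each row is the pose to reach, as a shift and turn from the pose commanded when the call began, along the tool's axes at that moment; what a row does not reach only later rows make up. A row lasts 1/8 s, in which the tool goes at most 62.5 mm and 10.7 degrees, less where a joint would pass 70% of its speed; a pose out of reach is approached as far as the arm can. Shift and turn numbers lie between -1 and 1, and a call with a number outside is refused. A call with a gripper value outside its range is refused whole. The fingers move at their own pace and stop on an object; the grip force is fixed at half the most. Time passes only in rows, so rows that repeat a pose let the fingers close. It gives the time, the measured TCP pose, the force, the opening and the grip force at its end, in the units of the state.
- arm.state(): the state, without advancing time (a new reading comes with each control period).
- arm.get_image(name): name is "scene" or "top"; returns a dict with "pixels" (384x512x3 uint8, red, green, blue), "fov_y" (degrees; the focal length in pixels is half the picture's height over the tangent of half this angle, whatever the lens; pixels are square), "cx", "cy" (the principal point, pixels), "R" (3x3) and "t" (3): a world point X has camera coordinates R X + t. Camera axes: x right, y down, z forward; pixel columns grow to the right and rows downward; lengths in mm; the calibration is good to about 2 mm. A picture is of the moment at which its call begins. There is no depth.
- arm.hand_in(): hands the job in; it is judged then, once.
Trained networks look in the newest picture that a camera, given by its name, has taken for a name from the list of things; names that differ only in an ending like _2 or _b are one class to them, and where a whole thing is asked for, a point or a joint stands for the part that bears it (a point fixed in the world has none). Each returns a list of dicts, best first, with "conf" (0 to 1); they miss things now and then, are a little off and sometimes report something else, mostly with a low value. They report only what shows in the picture. A call takes as long as a camera call. They do not tell look-alikes from the thing itself.
- arm.cut_out(camera, target): "region" (384x512 bool, what is visible of it).
- arm.mark_of(camera, target): "point" ([x, y, z] in mm, in the coordinates of the camera as it stood for that picture, good to about 4 mm: a listed point, or the origin of a listed thing).
The state is a dict: "time_s": time; "joint_positions": joint angles; "qvel": joint speeds; "tau": joint torques, N m; "ee_pos": TCP position; "tool_rot": TCP orientation; "contact_force": force on the tool from outside, world axes, zero at the start; "wrist_torque": the same for the moment, N m; "width": finger opening in mm; "grip_force": force on a finger pad.
Only numpy, scipy, OpenCV 4.12 (cv2) and the standard library are available. Lean on these libraries where they do the work, as an engineer would, in place of code of your own. Each camera call takes 0.05 s, during which the arm holds its last target. There are 200 camera calls.

## Task

On the nursery bench two spring ejector cradles each hold a black net cup, one tall and one short. Press the steel thumb tab of the cradle that holds the tall cup all the way in, so that its ejector pushes the cup out into the catch tray of that cradle, then back off so that the slide springs fully back. Do not touch either of the two cups with the robot, and leave the short cup held in its own cradle.

Things in the scene. Friction and masses are not known exactly. Their poses are not given: they have to be found in the camera images.
- cradle: Aluminium ejector cradle of the tall cup, fixed. Origin on the bench under the held cup; x = ejecting direction, z up. From -x to +x: thumb tab, slide, cup between sprung pads on a 22 mm high deck (x -89 to 26 mm, 90 wide; clamp blocks 48 high beside the cup), catch tray (x 26 to 149 mm, 106 wide, floor 4, walls 40 high). Free air behind and above the tab. A second such cradle holds the short cup.
- ejector (a joint): Slide of that cradle: 0 at rest, grows (m) as its tab is pushed along cradle +x, stop at 0.060. Tab: upright steel plate at cradle y -22 to 22 mm, 30 to 90 mm above the bench, 6 thick; rear face (press it towards +x) at cradle x = -75 mm at rest. Spring 3 N at rest to 8 N at the stop, plus up to 4 N from the pads; returns by itself. The cup drops off the deck by about 0.045.
- tall_cup: Black plastic net cup with a rim, to be ejected: 66 mm high, 40 mm across the body, 50 mm across the rim, 25 to 50 g. Origin at half height on its axis, z along its axis. At the start it stands upright in its cradle, its top 88 mm above the bench.
- short_cup: Short black net cup of the same shape, 38 mm high, upright in the other cradle, its top 60 mm above the bench; origin at half height on its axis. Stays where it is. (Other net cups, standing loose on the bench itself, are bystanders.)
There are look-alikes about, which are no part of the job. What is shaped like the tall_cup but blue is not meant.

How it is judged:
By the outcome, as a careful person would: the job done as asked, in the order asked, and still so for the second after the job is handed in, with the robot touching nothing.
It also fails if it takes over 32 s, if anything falls off the work surface, if the arm or the gripper's body presses on something with over 40 N, if the wrist force passes 120 N, or if a joint passes its speed limit or range.

## Working session

There is one attempt and no reset: what is moved stays moved. The work goes in short steps, Python scripts to look and compute and a tool call to move; the robot and the scene stay as the last step left them, time stands still between calls to the robot, and variables do not carry over. Pictures are saved under pics/ and viewed, at most 10 in all, crops included, and the job is handed in when it is done.

Besides the shell and the picture viewer there is one more tool, called after "Emit:" as a command line: name --argument value ..., lists and objects as JSON in quotes. apply_moves: Moves the arm, as the interface text tells. Its arguments: {"type":"object","properties":{"plan":{"type":"array"}},"required":["plan"]}

```bash
mkdir -p pics; cat > h.py <<'E'
import numpy as np, cv2
from workcell import arm
def cam(n):
    im=arm.get_image(n); p=np.array(im["pixels"]); f=p.shape[0]/2/np.tan(np.radians(im["fov_y"])/2)
    return p,f,im["cx"],im["cy"],np.array(im["R"]),np.array(im["t"])
def world(c,pc): return c[4].T@(np.array(pc)-c[5])
def proj(c,X):
    q=c[4]@np.array(X,float)+c[5]; return c[1]*q[:2]/q[2]+[c[2],c[3]]
def ray(c,u,v,z):
    d=c[4].T@np.array([(u-c[2])/c[1],(v-c[3])/c[1],1]); o=-c[4].T@c[5]; return o+d*(z-o[2])/d[2]
E
python3 - <<'E'
from h import *
np.set_printoptions(precision=1,suppress=True)
s=arm.state();print(s["time_s"],s["ee_pos"],s["tool_rot"],s["width"])
for n in("scene","top"):
    c=cam(n);cv2.imwrite(f"pics/{n}0.png",c[0][:,:,::-1]);print(n,c[1:4],-c[4].T@c[5])
    for k in("tall_cup","short_cup","cradle","ejector"):
        for d in arm.mark_of(n,k): 
            w=world(c,d["point"]);print(k,round(d["conf"],2),w,proj(c,w))
E
```

```text
0.0 [163.5 602.6 247.5] [-3.1  0.   2.9] 85.6462560932562
scene (np.float64(390.2127324295382), 255.7120781526561, 195.6466248904638) [ 809.4 -473.7  473.8]
tall_cup 0.97 [526.1 -93.5  32.4] [219.3 237.1]
tall_cup 0.83 [ 543.5 -210.3   52.2] [183.4 282.4]
short_cup 0.69 [540.6 168.4  38.2] [292.6 160.1]
cradle 0.66 [ 544.5 -208.    -2.1] [189.8 305.9]Traceback (most recent call last):
  File "<stdin>", line 7, in <module>
ValueError: it knows: cradle, short_cup, tall_cup
```

View pics/scene0.png

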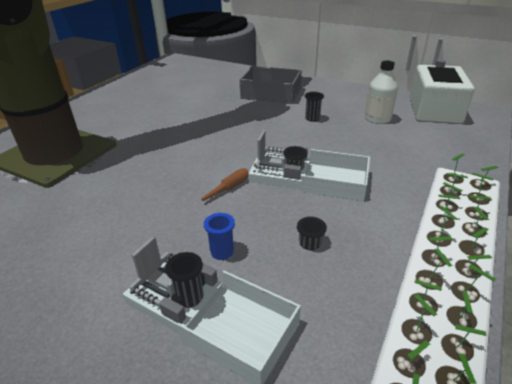

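The scene shows two cradles. The near one holds a tall black cup at (185,280), with its tab at (148,260). The far one holds a short cup at (295,158), with its tab at (262,148). The look-alikes are a blue cup at (220,237), a loose short black cup at (311,232) and a loose black cup at (314,105). I choose the near cradle.

```bash
python3 - <<'E'
from h import *
np.set_printoptions(precision=1,suppress=True)
c=cam("top");cv2.imwrite("pics/top0.png",c[0][:,:,::-1]);print(c[1:4],-c[4].T@c[5]);print(c[4])
for k in("tall_cup","short_cup","cradle"):
    for d in arm.mark_of("top",k): 
        w=world(c,d["point"]);print(k,round(d["conf"],2),w,proj(c,w))
s=cam("scene")
cv2.imwrite("pics/crop1.png",cv2.resize(s[0][225:384,110:310,::-1],None,fx=3.7,fy=3.7,interpolation=2))
E
```

```text
(np.float64(456.1748015444576), 253.17257928730444, 198.63953023372494) [516.6  -9.6 892.6]
[[-0. -1.  0.]
 [-1.  0. -0.]
 [ 0. -0. -1.]]
tall_cup 0.91 [ 545.5 -206.2   54.6] [358.4 200.7]
tall_cup 0.68 [525.6 -94.   30.8] [296.4 212.5]
cradle 0.49 [542.3 174.4  43.5] [152.7 205.6]
```

View pics/top0.png

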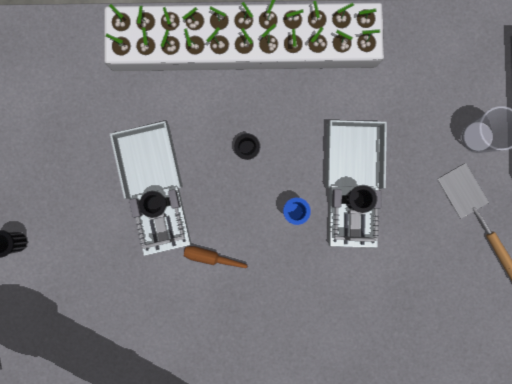

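View pics/crop1.png

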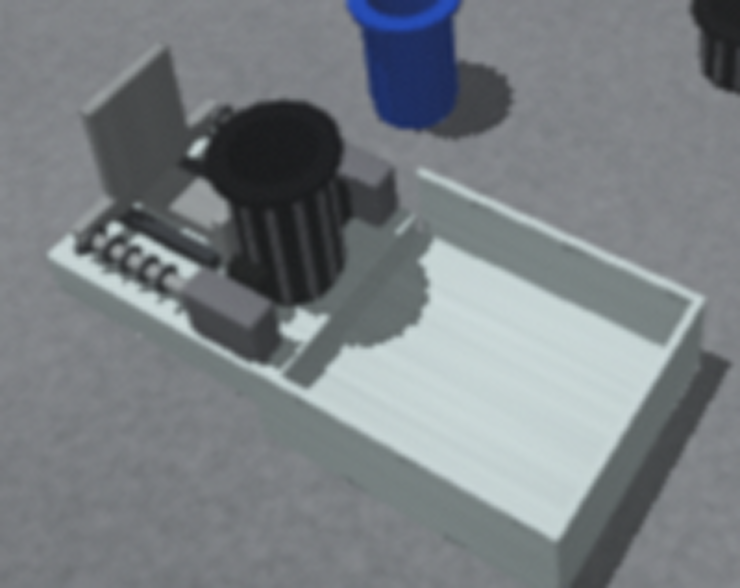

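The crop confirms a tall black cup in the near cradle, with its tab behind it on the robot side. The top view shows this cradle at (358,200), ejecting up the image (world +x). Next I fit its pose from corners seen in both views.

```bash
cat > fit.py <<'E'
from h import *
from scipy.optimize import least_squares
np.set_printoptions(precision=2,suppress=True)
T,S=cam("top"),cam("scene")
obs=[(T,(-89,45,22),(330,246)),(T,(-89,-45,22),(378,246)),(T,(149,53,40),(329,121)),(T,(149,-53,40),(386,121)),
(S,(-72,22,90),(154.6,238)),(S,(-75,-22,90),(133,255.3)),(S,(-89,-45,22),(123.5,294)),(S,(149,53,40),(300,306)),(S,(149,-53,40),(260,371))]
def X(p,m):
    c,s=np.cos(p[2]),np.sin(p[2]);return np.array([p[0]+c*m[0]-s*m[1],p[1]+s*m[0]+c*m[1],p[3]+m[2]])
r=least_squares(lambda p:np.concatenate([proj(c,X(p,m))-o for c,m,o in obs]),[545,-208,0,0],x_scale=[10,10,.1,10],loss="soft_l1")
print(r.x,np.degrees(r.x[2]));print(r.fun.reshape(-1,2))
p=r.x;print("tab rear",X(p,(-75,0,60)),"dir",np.cos(p[2]),np.sin(p[2]))
# overlay
import sys
t=T[0][:,:,::-1].copy();s=S[0][:,:,::-1].copy()
out=[]
for c,im,(x0,x1,y0,y1),k in((T,t,(310,405,105,265),3.6),(S,s,(105,315,225,384),3.0)):
    im=cv2.resize(im[y0:y1,x0:x1],None,fx=k,fy=k,interpolation=cv2.INTER_CUBIC)
    for P in([(-89,-45,22),(-89,45,22),(26,45,22),(26,-45,22)],[(26,-53,40),(149,-53,40),(149,53,40),(26,53,40)],[(-75,-22,30),(-75,22,30),(-75,22,90),(-75,-22,90)]):
        q=np.array([(proj(c,X(p,m))-[x0,y0]+.5)*k for m in P]).round().astype(int);cv2.polylines(im,[q],True,(0,0,255),1)
    out.append(im)
h=max(i.shape[0] for i in out);out=[cv2.copyMakeBorder(i,0,h-i.shape[0],0,0,0) for i in out]
o=np.hstack(out);k=min(1,800/o.shape[1],600/o.shape[0]);cv2.imwrite("pics/fit.png",cv2.resize(o,None,fx=k,fy=k,interpolation=cv2.INTER_AREA))
st=arm.state();print(st["tool_rot"],st["ee_pos"])
E
python3 fit.py
```

```text
[ 547.77 -206.83   -0.04   -4.13] -2.3424813810181697
[[-0.06  0.08]
 [-1.02  1.32]
 [ 0.76 -0.47]
 [-0.34  1.02]
 [ 0.36 -1.02]
 [-1.53  0.12]
 [-0.49  0.7 ]
 [ 0.64 -0.18]
 [ 1.31  0.47]]
tab rear [ 472.83 -203.77   55.87] dir 0.9991643651569707 -0.040872624095692124
[ 3.14 -0.    2.88] [163.54 603.23 248.31]
```

View pics/fit.png

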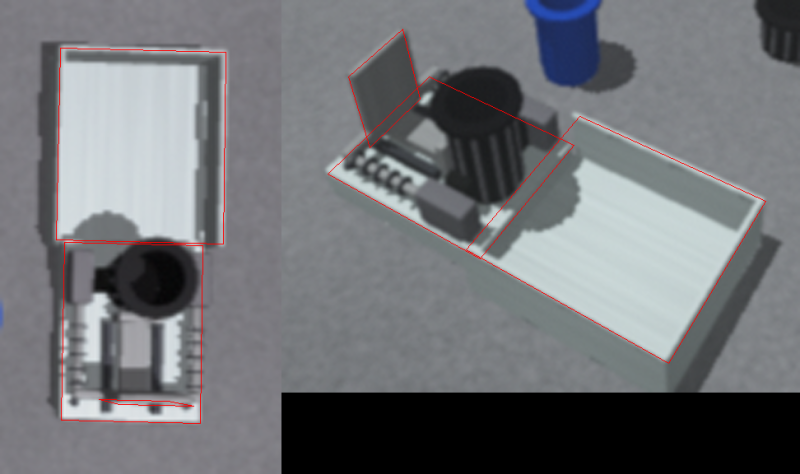

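Fit residuals are about 1 px, and both overlays sit on the cradle. The tab's rear face is at about (472, -204), with the push direction at yaw of about -2°. I'll move high above and behind it, gripper shut.

Units first: shifts go in shares of 1 m and turns go in shares of 180 degrees. So -710 mm / 1000 = -0.71, -465 mm / 1000 = -0.465, -13 degrees / 180 = -0.0722.

Emit:
apply_moves --plan '[-1, -0.3, -0.13, 0, -0.0722, -1, -0.3, -0.13, 0, -0.0722, -1, -0.3, -0.13, 0, -0.0722, -1, -0.3, -0.13, 0, -0.0722, -1, -0.3, -0.13, 0, -0.0722, -1, -0.3, -0.13, 0, -0.0722, -1, -0.435, -0.404, 0, -0.0722, -1, -0.435, -0.404, 0, -0.0722, -1, -0.435, -0.404, 0, -0.0722, -1, -0.435, -0.404, 0, -0.0722, -1, -0.435, -0.404, 0, -0.0722, -1, -0.465, -0.71, 0, -0.0722, -1, -0.465, -0.71, 0, -0.0722, -1, -0.465, -0.71, 0, -0.0722, -1, -0.465, -0.71, 0, -0.0722, -1, -0.465, -0.71, 0, -0.0722, -1, -0.465, -0.71, 0, -0.0722, -1, -0.465, -0.71, 0, -0.0722]'

```text
time_s: 2.8
ee_pos: [427.0, -202.7, 248.4]
tool_rot: [3.141, 0.001, 3.105]
contact_force: [1.1, 0.2, -0.1]
width: 0.1
grip_force: 0.0
```

Converted, 178 mm / 1000 = 0.178, 120 mm / 1000 = 0.12.

Emit:
apply_moves --plan '[-1, 0, 0, 0.06, 0, -1, 0, 0, 0.12, 0, -1, 0, 0, 0.178, 0, -1, 0, 0, 0.178, 0, -1, 0, 0, 0.178, 0]'

```text
time_s: 3.42
ee_pos: [427.9, -202.7, 72.0]
tool_rot: [-3.142, 0.002, 3.106]
contact_force: [0.7, 0.2, 0.1]
width: 0.4
grip_force: 0.0
```

```bash
python3 - <<'E'
from h import *
a=[]
for n,(x0,x1,y0,y1) in(("scene",(60,310,180,384)),("top",(290,420,105,300))):
    c=cam(n);a.append(cv2.resize(c[0][y0:y1,x0:x1,::-1],(int((x1-x0)*400/(y1-y0)),400),interpolation=2))
cv2.imwrite("pics/down.png",np.hstack(a))
E
```

```text
(no output)
```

View pics/down.png

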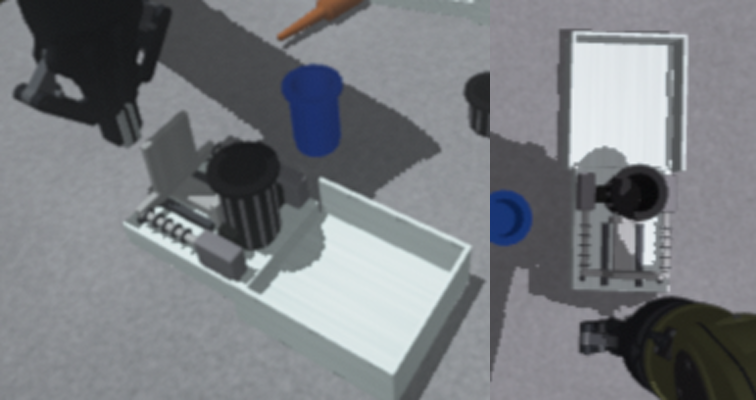

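The fingers hang shut just behind the tab, aligned with it, and the cups are clear. Now I press.

Converted, -56 mm / 1000 = -0.056, -50 mm / 1000 = -0.05.

Emit:
apply_moves --plan '[-1, -0.015, 0, 0, 0, -1, -0.025, 0, 0, 0, -1, -0.032, 0, 0, 0, -1, -0.038, 0, 0, 0, -1, -0.044, 0, 0, 0, -1, -0.05, 0, 0, 0, -1, -0.056, 0, 0, 0, -1, -0.056, 0, 0, 0]'

```text
time_s: 4.53
ee_pos: [480.9, -206.3, 70.0]
tool_rot: [-3.141, -0.003, 3.103]
contact_force: [-4.2, -0.9, 2.2]
width: -0.4
grip_force: 2.2
```

Converted, -40 mm / 1000 = -0.04, -37 mm / 1000 = -0.037.

Emit:
apply_moves --plan '[-1, -0.008, 0, 0, 0, -1, -0.016, 0, 0, 0, -1, -0.024, 0, 0, 0, -1, -0.032, 0, 0, 0, -1, -0.037, 0, 0, 0, -1, -0.04, 0, 0, 0, -1, -0.04, 0, 0, 0]'

```text
time_s: 5.4
ee_pos: [519.2, -208.0, 69.9]
tool_rot: [-3.141, -0.006, 3.103]
contact_force: [-8.2, -0.9, 5.2]
width: 0.1
grip_force: 4.0
```

Converted, -6 mm / 1000 = -0.006, -3 mm / 1000 = -0.003.

Emit:
apply_moves --plan '[-1, -0.003, 0, 0, 0, -1, -0.006, 0, 0, 0, -1, -0.006, 0, 0, 0]'

```text
time_s: 5.78
ee_pos: [521.4, -208.1, 69.6]
tool_rot: [-3.141, -0.014, 3.102]
contact_force: [-14.3, 0.6, 8.8]
width: -0.2
grip_force: 6.8
```

```bash
python3 - <<'E'
from h import *
a=[]
for n,(x0,x1,y0,y1) in(("scene",(60,310,180,384)),("top",(290,420,105,300))):
    c=cam(n);a.append(cv2.resize(c[0][y0:y1,x0:x1,::-1],(int((x1-x0)*400/(y1-y0)),400),interpolation=2))
cv2.imwrite("pics/press.png",np.hstack(a))
E
```

```text
(no output)
```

View pics/press.png

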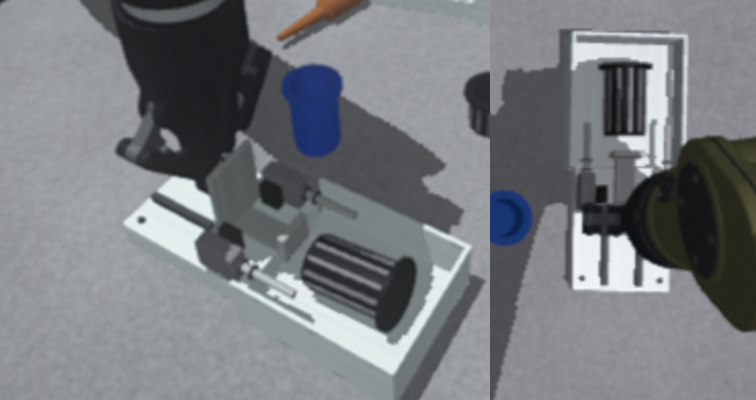

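The tall cup lies in the catch tray (scene crop 360,280) and the force is climbing at the stop. I'll give one small extra push, then back off and lift.

Converted, -3 mm / 1000 = -0.003.

Emit:
apply_moves --plan '[-1, -0.003, 0, 0, 0, -1, -0.003, 0, 0, 0]'

```text
time_s: 6.12
ee_pos: [521.4, -208.1, 69.3]
tool_rot: [-3.14, -0.02, 3.102]
contact_force: [-18.2, -0.3, 12.4]
width: 0.2
grip_force: 9.2
```

Converted, -150 mm / 1000 = -0.15, -110 mm / 1000 = -0.11.

Emit:
apply_moves --plan '[-1, 0.01, 0, 0, 0, -1, 0.022, 0, 0, 0, -1, 0.034, 0, 0, 0, -1, 0.046, 0, 0, 0, -1, 0.058, 0, 0, 0, -1, 0.07, 0, 0, 0, -1, 0.085, 0, 0, 0, -1, 0.1, 0, 0, 0, -1, 0.11, 0, 0, 0, -1, 0.11, 0, -0.05, 0, -1, 0.11, 0, -0.11, 0, -1, 0.11, 0, -0.15, 0, -1, 0.11, 0, -0.15, 0, -1, 0.11, 0, -0.15, 0]'

```text
time_s: 7.88
ee_pos: [421.8, -203.5, 220.1]
tool_rot: [-3.141, 0.001, 3.104]
contact_force: [-0.1, -0.2, -0.1]
width: -0.2
grip_force: 0.0
```

```bash
python3 - <<'E'
from h import *
a=[]
for n,(x0,x1,y0,y1) in(("scene",(60,380,120,384)),("top",(100,420,105,300))):
    c=cam(n);a.append(cv2.resize(c[0][y0:y1,x0:x1,::-1],(400,int((y1-y0)*400/(x1-x0))),interpolation=2))
h=max(i.shape[0] for i in a)
cv2.imwrite("pics/end.png",np.hstack([cv2.copyMakeBorder(i,0,h-i.shape[0],0,0,0) for i in a]))
E
```

```text
(no output)
```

View pics/end.png

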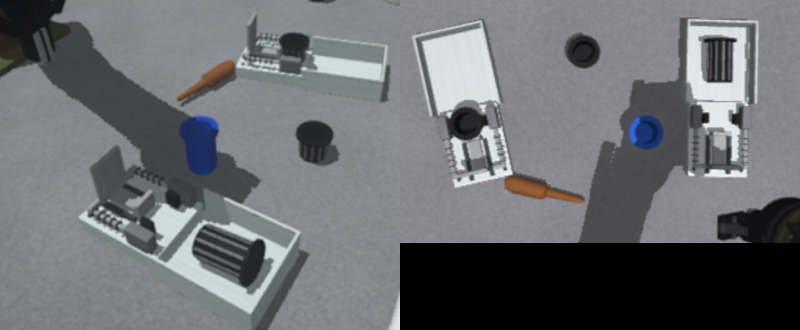

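The tall cup lies in its tray at (228,252). The tab is back at rest at (108,175), the short cup is still held at (294,45), and the arm is clear.

```bash
python3 -c "
from workcell import arm
print(arm.hand_in())"
```

```text
the job is handed in; nothing more can be done
None
```

I pressed the tall cup's tab to its stop and the cup dropped into its catch tray; the slide sprang back to rest, the short cup stayed in its cradle, and I handed the job in at about 8 s, with no verdict returned.

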